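# Tip the paperback down onto the reading mat

### The arm

A 7-joint arm with a two-finger parallel gripper is mounted at the origin on the work surface. World frame = base frame: x ahead of the robot, y to its left, z up, the work surface at z = 0. Lengths are in m, angles in rad, forces in N, time in s.
With the tool pointing down it reaches from about 0.4 to 0.875 m from the base axis. Payload 19.3 kg.
Tool frame: the origin (TCP) lies midway between the tips of the shut fingers; the grasp point (between the pads) lies 19 mm behind it; z points along the fingers, y is the line along which they close (so a half turn about z gives the same grasp; the last joint's range is limited). The gripper opens to 85 mm and grips with 20 to 120 N. Pads are 22 mm wide; open, the fingers measure 114 mm over their backs; the gripper's body (76 mm by 85 mm) begins 54 mm behind the grasp point. The pads swing forward as they close: fully open they stand 13 mm farther back than shut.
Start: joints at [-1.183, 0.521, -0.036, 1.599, 0.021, 1.021, -0.113], TCP at [0.276, 0.561, 0.231] pointing down, gripper open.
Joint ranges: [-2.91, 2.91], [-0.3, 2.13], [-1.5, 1.42], [0.17, 2.43], [-1.26, 4.41], [0.16, 1.93], [-2.52, 2.52]. Speed limits (rad/s): [1.89, 1.89, 2.39, 2.39, 3.01, 3.01, 3.01].

### API

Orientations are given as [roll, pitch, yaw] about the fixed x, y, z axes, in that order (R = Rz(yaw) Ry(pitch) Rx(roll)).
In Python, from workcell import bot, cams gives the robot as it stands (bot), with the cameras (cams).
- The arm moves only by the tool nudge_tcp, called after "Emit:" as name(argument=value, ...) on one line, values as JSON. Schema: {"type":"object","properties":{"moves":{"type":"array","items":{"type":"object","properties":{"aperture":{"type":"number"},"d":{"type":"array","items":{"type":"number"},"minItems":3,"maxItems":3},"turn_vec":{"type":"array","items":{"type":"number"},"minItems":3,"maxItems":3}},"additionalProperties":false,"required":["aperture"]},"minItems":1,"maxItems":5},"squeeze":{"type":"number"},"only":{"type":"string"},"quiet":{"type":"boolean"},"lines":{"type":"string"}},"required":["moves"],"additionalProperties":false}. moves is a list of rows, 1 to 5 of them, each an object with the fields aperture (the finger opening in m), d (a list: dx, dy, dz in a scale on which 1.0 is 60 cm), turn_vec (a list: a rotation vector rx, ry, rz in shares of 4 rad (1.0 is 4 rad)); a field left out counts as zero (the opening has to be given); each row is the pose to reach, as a shift and turn from the pose commanded when the call began, along the tool's axes at that moment; what a row does not reach only later rows make up. A row lasts 1/8 s, in which the tool goes at most 0.0625 m and 0.188 rad, less where a joint would pass 70% of its speed; a pose out of reach is approached as far as the arm can. The fingers move at their own pace and stop on an object; squeeze is the grip in N (left out, the last holds). Time passes only in rows, so rows that do not move let the fingers close. The tool returns the time, the measured TCP pose, the force, the opening and the grip force at its end. only (a regular expression) keeps the lines of the reply that match it, lines (a string "A,B") keeps lines A to B, and quiet returns only ok. No shift or turn number may pass 1 either way. Input that does not fit is refused with a message, and nothing moves.
- bot.observe(): the state, without advancing time (a new reading comes with each control period).
- cams.grab_frame(name): name is "scene" or "top"; returns the picture (480x640x3 uint8, blue, green, red); there is no depth.
- cams.calibration(name): a dict with "vfov" (degrees; the focal length in pixels is half the picture's height over the tangent of half this angle, whatever the lens; pixels are square), "cx", "cy" (the principal point, pixels), "dist_coeffs" ([k1, k2, p1, p2, k3] as OpenCV has them; the pictures are not rectified), "eye" and "attitude" of the camera in the world. Camera axes: x right, y down, z forward; pixel columns grow to the right and rows downward; lengths in m; the calibration is good to about 2 mm. A picture is of the moment at which its call begins. calibration takes no time and is no camera call.
- bot.job_done(): hands the job in; it is judged then, once.
The state is a dict: "clock": time; "qpos": joint angles; "qd": joint speeds; "joint_efforts": joint torques, N m; "position": TCP position; "tool_rot": TCP orientation; "force": force on the tool from outside, world axes, zero at the start; "moment": the same for the moment, N m; "grip_width": finger opening in m; "finger_force": force on a finger pad.
Only numpy, scipy, OpenCV 4.12 (cv2) and the standard library are available. Lean on these libraries where they do the work, as an engineer would, in place of code of your own. Each camera call takes 0.05 s, during which the arm holds its last target. There are 200 camera calls.

### The job

A paperback stands on the grey felt mat on the living-room table, and the remote control lies where it would fall. Without grasping or lifting anything, push the remote along the table top until it is completely off the mat, and only then push the book near its top so that it topples over from where it stands and lies flat, picture cover up, with no part over the edge of the mat. Leave the orchid, the mug and the candle jar alone.

Things in the scene. Friction and masses are not known exactly. Their poses are not given: they have to be found in the camera images.
- mat: thin grey felt mat with a dark blue border, 300 mm along its own x and 230 mm along its own y, fixed to the table and practically flush with it (1 mm, no step to feel). Origin at its centre on the table. Its x axis is roughly the way the book should fall. The mat's edge is the outer edge of the dark border.
- book: terracotta paperback (rigid, 0.15 to 0.31 kg) standing upright near the mat's -x end: 34 mm thick (own x), 110 wide (y), 175 tall (z). Origin: centre of its underside. Picture cover (cream panel, orange sun) is the -x face. Pushed there near the top it tips about its bottom +x edge, falls by itself past 11 degrees, and lies picture up, +x down, reaching 175 mm from that edge along the push.
- book_foot_l (a point): corner of the book's back cover (the face that lands on the mat), at (17, 55, 0) mm in the book's frame: bottom edge, +y side
- book_foot_r (a point): corner of the book's back cover (the face that lands on the mat), at (17, -55, 0) mm in the book's frame: bottom edge, -y side
- book_head_l (a point): corner of the book's back cover (the face that lands on the mat), at (17, 55, 175) mm in the book's frame: top edge, +y side
- book_head_r (a point): corner of the book's back cover (the face that lands on the mat), at (17, -55, 175) mm in the book's frame: top edge, -y side
- remote: black remote control (about 0.12 kg), 150 mm along its own x, 44 mm along its own y, 20 mm high, lying buttons up and flat on the mat, on the side of the book where it would fall. Origin at the centre of its underside. It slides when pushed at its long side.
- remote_a (a point): corner of the remote's underside, at (75, 22, 0) mm in the remote's frame
- remote_b (a point): corner of the remote's underside, at (75, -22, 0) mm in the remote's frame
- remote_c (a point): corner of the remote's underside, at (-75, 22, 0) mm in the remote's frame
- remote_d (a point): corner of the remote's underside, at (-75, -22, 0) mm in the remote's frame
- orchid: bystander: white orchid, about 285 mm tall, in a floral ceramic pot 112 mm square at the rim, 125 mm high; its leaves reach 80 mm from the middle. Origin at the centre of its underside.
- mug: bystander: blue mug, 80 mm across and 90 mm high, handle to its +y. Origin at the centre of its underside.
- candle: bystander: amber candle jar, 70 mm across and 75 mm high with a brass lid. Origin at the centre of its underside.

How it is judged:
By the outcome, as a careful person would: the job done as asked, in the order asked, and still so for the second after the job is handed in, with the robot touching nothing.
It also fails if it takes over 48 s, if anything falls off the work surface, if the arm or the gripper's body presses on something with over 40 N, if the wrist force passes 120 N, or if a joint passes its speed limit or range.

## Working session

There is one attempt and no reset: what is moved stays moved. The work goes in short steps, Python scripts to look and compute and a tool call to move; the robot and the scene stay as the last step left them, time stands still between calls to the robot, and variables do not carry over. Pictures are saved under pics/ and viewed, at most 10 in all, crops included, and the job is handed in when it is done.

```bash
ls; mkdir -p pics; python3 - <<'E'
from workcell import bot, cams
import cv2
for n in("scene","top"):
    cv2.imwrite(f"pics/{n}0.png",cams.grab_frame(n)); print(n,cams.calibration(n))
o=bot.observe(); print(o)
E
```

```text
pics
workcell.py
scene {'vfov': 56.13171914551918, 'cx': 326.82984450323806, 'cy': 241.20207724633264, 'dist_coeffs': array([0.0330763, 0.       , 0.       , 0.       , 0.       ]), 'eye': array([1.23312694, 0.4280356 , 1.04845973]), 'attitude': array([-2.40017445,  0.01433757,  2.10602572])}
top {'vfov': 47.113083597604636, 'cx': 319.85820245749596, 'cy': 242.16677597840967, 'dist_coeffs': array([-0.11264639,  0.        ,  0.        ,  0.        ,  0.        ]), 'eye': array([3.57968381e-01, 2.54381223e-04, 1.72486707e+00]), 'attitude': array([-3.04556794, -0.00714271, -1.56924648])}
{'clock': 0.1, 'qpos': array([-1.18318543,  0.52200117, -0.03633358,  1.59991281,  0.02117089,
        1.02107024, -0.1127999 ]), 'qd': array([-0.00092284, -0.00140486, -0.00069171, -0.0001934 , -0.0015816 ,
        0.00175155, -0.00092705]), 'joint_efforts': array([ 3.83825900e-03, -9.28479624e+01,  1.98428951e+00, -3.70526862e+01,
        1.82082894e-02,  5.42300055e-03,  3.11959184e-05]), 'position': array([0.27613538, 0.56037982, 0.23076773]), 'tool_rot': array([-3.14058528e+00,  4.03757326e-05,  2.68376032e+00]), 'force': array([-0.32192361,  0.90736102,  0.50859863]), 'moment': array([-0.00968891,  0.00400169, -0.01333018]), 'finger_force': 0.0, 'grip_width': 0.0855313949357114}
```

View pics/scene0.png

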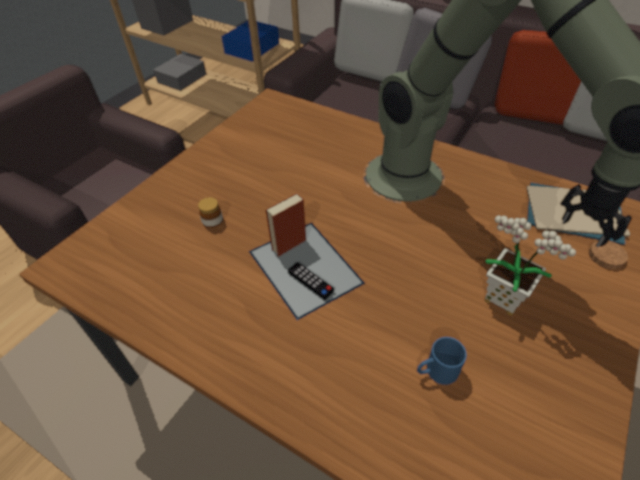

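View pics/top0.png

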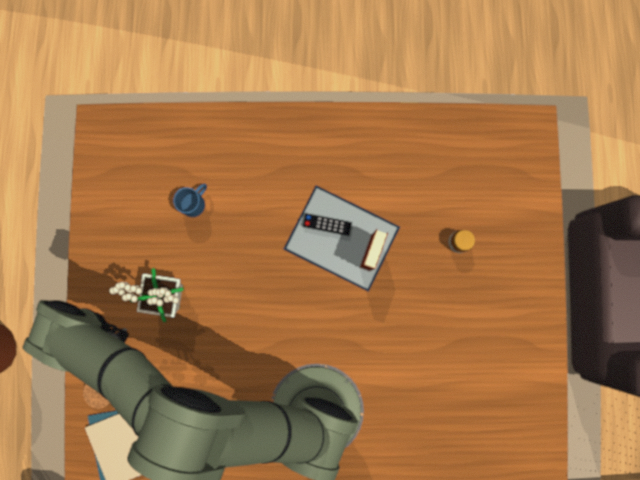

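The scene view shows the mat around (305,270), with the book at (287,225) and the remote at (311,281). In the top view the mat corners are about (316,187), (399,228), (369,290) and (286,248), with the remote at (327,225) and the book at (375,248). I'll zoom in to get the corners.

```bash
python3 - <<'E'
import cv2
t=cv2.imread("pics/top0.png")[175:300,280:410]; s=cv2.imread("pics/scene0.png")[190:325,240:370]
f=lambda a:cv2.resize(a,None,fx=4.4,fy=4.4,interpolation=cv2.INTER_CUBIC)
cv2.imwrite("pics/tc.png",f(t));cv2.imwrite("pics/sc.png",f(s))
E
cat > h.py <<'E'
import numpy as np,cv2
from scipy.spatial.transform import Rotation as Ro
from workcell import bot, cams
def cam(n):
    c=cams.calibration(n);f=240/np.tan(np.radians(c["vfov"])/2)
    return np.array([[f,0,c["cx"]],[0,f,c["cy"]],[0,0,1]]),c["dist_coeffs"],Ro.from_euler("xyz",c["attitude"]).as_matrix(),c["eye"]
def proj(n,P):
    K,d,R,e=cam(n);return cv2.projectPoints(np.array(P,float).reshape(-1,3),cv2.Rodrigues(R.T)[0],-R.T@e,K,d)[0].reshape(-1,2)
def ray(n,px,z=0):
    K,d,R,e=cam(n);u=cv2.undistortPoints(np.array(px,float).reshape(-1,1,2),K,d).reshape(-1,2)
    v=np.c_[u,np.ones(len(u))]@R.T;return e+v*((z-e[2])/v[:,2])[:,None]
E
```

```text
(no output)
```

View pics/tc.png

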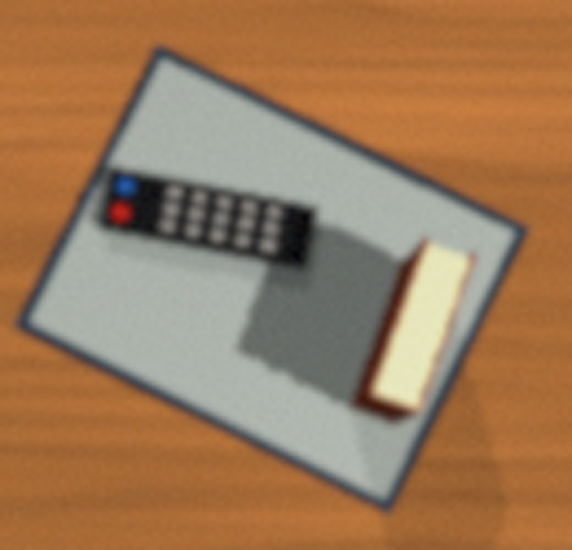

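View pics/sc.png

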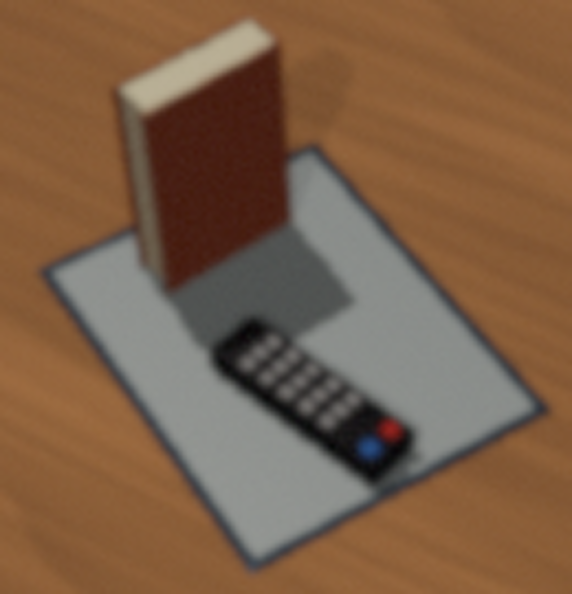

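The crops show every corner clearly: the dark back cover of the book faces the remote, and the remote's far end overlaps the mat's +x border. Next I'll fit the poses from both views.

```bash
cat > fit.py <<'E'
from h import *
from scipy.optimize import least_squares
def pts(p,L): 
    c,s=np.cos(p[2]),np.sin(p[2]);L=np.array(L,float)/1000
    return np.c_[p[0]+c*L[:,0]-s*L[:,1],p[1]+s*L[:,0]+c*L[:,1],L[:,2]]
O={"top":(280,175),"scene":(240,190)}
def fit(name,obs,p0):
    f=lambda p:np.concatenate([(proj(n,pts(p,[l for l,_ in o]))-((np.array([q for _,q in o])+.5)/4.4-.5+O[n])).ravel() for n,o in obs.items()])
    r=least_squares(f,p0,loss="soft_l1");print(name,r.x.round(4),"deg",np.degrees(r.x[2]).round(2),"res",np.abs(r.fun).round(1));return r.x
E
python3 - <<'E'
from fit import *
M=[(150,115,0),(150,-115,0),(-150,115,0),(-150,-115,0)]
m=fit("mat",{"top":list(zip(M,[(18,325),(158,46),(390,511),(527,228)])),"scene":list(zip(M,[(547,408),(255,570),(315,146),(43,270)]))},[.65,0,1.1])
B=[(17,55,175),(17,-55,175),(-17,55,175),(-17,-55,175)]
b=fit("book",{"top":list(zip(B,[(370,398),(428,240),(418,412),(475,255)])),"scene":list(zip(B+[(17,55,0),(17,-55,0),(-17,-55,0)],[(280,42),(146,114),(250,18),(118,90),(290,222),(168,292),(140,268)]))},[.6,-.15,1.1])
R=[(75,22,20),(75,-22,20),(-75,22,20),(-75,-22,20)]
r=fit("rem",{"top":list(zip(R,[(98,228),(108,170),(305,265),(315,207)])),"scene":list(zip(R,[(414,436),(374,470),(255,318),(215,350)]))},[.7,0,1.4])
def inm(P): 
    c,s=np.cos(m[2]),np.sin(m[2]);d=P[:,:2]-m[:2];return (np.c_[d@[c,s],d@[-s,c]]*1000).round(1)
print("book feet",inm(pts(b,[(17,55,0),(17,-55,0),(192,55,0),(192,-55,0)])).tolist());print("rem",inm(pts(r,R)).tolist())
for n,px,z in(("mug",(188,200),.09),("cand",(463,240),.075),("orch",(160,296),.125)):print(n,ray("top",[px],z))
E
```

```text
mat [ 0.5374 -0.0802  1.1106] deg 63.63 res [1.1 0.9 0.3 0.1 0.  1.3 0.6 0.3 1.  0.6 0.9 1.2 0.3 0.7 1.7 0.3]
book [ 0.4887 -0.1684  1.2216] deg 70.0 res [0.3 0.1 0.5 0.5 0.1 0.9 0.1 0.2 0.2 0.3 0.9 0.6 0.1 0.8 1.4 0.4 0.8 0.1
 0.1 1.  0.1 0.1]
rem [ 0.5791 -0.032   1.3776] deg 78.93 res [0.4 0.2 0.1 0.7 0.3 0.7 0.1 0.2 1.3 1.1 0.  0.8 0.5 1.  1.9 0.4]
book feet [[-89.8, 61.1], [-77.6, -48.2], [84.1, 80.5], [96.3, -28.8]]
rem [[128.3, 25.1], [139.9, -17.4], [-16.4, -14.5], [-4.8, -57.0]]
mug [[0.64261723 0.38759535 0.09      ]]
cand [[ 0.52450225 -0.44664613  0.075     ]]
orch [[0.35324351 0.45527164 0.125     ]]
```

The remote needs about 165 mm along its own -y, away from the robot, to clear the mat. If the book topples straight, it lands with at least 35 mm of margin. First I'll raise the tool above the orchid and align it.

Careful with the scale: shifts go in shares of 60 cm and turns go in shares of 4 rad. That gives: -0.22 m / 0.6 = -0.3667, -0.175 m / 0.6 = -0.2917, -0.263 rad / 4 = -0.0658.

```bash
cat >> h.py <<'E'
def delta(x,y,z,yawdeg):
    o=bot.observe();R=Ro.from_euler("xyz",o["tool_rot"]);T=Ro.from_euler("xyz",[np.pi,0,np.radians(yawdeg)])
    print("t",o["clock"],"d",R.inv().apply(np.array([x,y,z])-o["position"]).round(4),"rv",(R.inv()*T).as_rotvec().round(4))
E
```

Emit:
nudge_tcp(moves=[{"aperture": 0.085, "d": [0, 0, -0.0917], "turn_vec": [0, 0, -0.015]}, {"aperture": 0.085, "d": [0, 0, -0.1917], "turn_vec": [0, 0, -0.03]}, {"aperture": 0.085, "d": [0, 0, -0.2917], "turn_vec": [0, 0, -0.05]}, {"aperture": 0.085, "d": [0, 0, -0.3667], "turn_vec": [0, 0, -0.0658]}, {"aperture": 0.085, "d": [0, 0, -0.3667], "turn_vec": [0, 0, -0.0658]}])

```text
clock: 0.72
position: [0.2766, 0.5612, 0.4545]
tool_rot: [3.137, 0.001, 2.947]
force: [0.9, -0.1, -1.2]
grip_width: 0.0844
finger_force: 0.0
```

```bash
python3 -c "
from h import *
delta(0.523,-0.021,0.43,168.9)"
```

```text
t 0.725 d [-0.3541 -0.5239  0.0223] rv [ 0.0048  0.0008 -0.0004]
```

Emit:
nudge_tcp(moves=[{"aperture": 0.085, "d": [-0.05, -0.0767, 0]}, {"aperture": 0.085, "d": [-0.1, -0.15, 0]}, {"aperture": 0.085, "d": [-0.15, -0.225, 0]}, {"aperture": 0.085, "d": [-0.2, -0.3, 0]}, {"aperture": 0.085, "d": [-0.25, -0.375, 0]}])

```text
clock: 1.35
position: [0.3801, 0.3089, 0.4504]
tool_rot: [-3.141, -0.001, 2.946]
force: [0.7, 1.0, -0.2]
grip_width: 0.0851
finger_force: 0.0
```

Emit:
nudge_tcp(moves=[{"aperture": 0.085, "d": [-0.05, -0.0767, 0]}, {"aperture": 0.085, "d": [-0.1, -0.15, 0]}, {"aperture": 0.085, "d": [-0.15, -0.225, 0]}, {"aperture": 0.085, "d": [-0.2, -0.3, 0]}, {"aperture": 0.085, "d": [-0.25, -0.375, 0]}])

```text
clock: 1.98
position: [0.4835, 0.0593, 0.4505]
tool_rot: [-3.141, -0.001, 2.946]
force: [1.1, 1.1, 0.3]
grip_width: 0.085
finger_force: 0.0
```

```bash
python3 -c "
from h import *
delta(0.523,-0.021,0.05,168.9)"
```

```text
t 1.975 d [-0.0547 -0.0709  0.4005] rv [-0.0005 -0.001  -0.0014]
```

In the tool's units: 0.24 m / 0.6 = 0.4, 0.18 m / 0.6 = 0.3.

Emit:
nudge_tcp(moves=[{"aperture": 0.085, "d": [-0.05, -0.0667, 0.05]}, {"aperture": 0.085, "d": [-0.0917, -0.1183, 0.1]}, {"aperture": 0.085, "d": [-0.0917, -0.1183, 0.2]}, {"aperture": 0.085, "d": [-0.0917, -0.1183, 0.3]}, {"aperture": 0.085, "d": [-0.0917, -0.1183, 0.4]}])

```text
clock: 2.6
position: [0.5228, -0.0194, 0.2088]
tool_rot: [-3.141, -0.001, 2.946]
force: [1.1, 0.7, -1.0]
grip_width: 0.0851
finger_force: 0.0
```

Emit:
nudge_tcp(moves=[{"aperture": 0.085, "d": [0, 0, 0.0833]}, {"aperture": 0.085, "d": [0, 0, 0.1667]}, {"aperture": 0.085, "d": [0, 0, 0.2]}, {"aperture": 0.085, "d": [0, 0, 0.2]}])

```text
clock: 3.1
position: [0.5221, -0.0195, 0.0896]
tool_rot: [-3.14, -0.004, 2.946]
force: [0.6, 0.5, 0.2]
grip_width: 0.0852
finger_force: 0.0
```

```bash
python3 - <<'E'
from h import *
delta(0.523,-0.021,-0.003,168.9)
t=cams.grab_frame("top")[150:310,250:430];s=cams.grab_frame("scene")[170:330,230:410]
cv2.imwrite("pics/c1.png",cv2.resize(np.hstack([t,s]),None,fx=2.2,fy=2.2,interpolation=cv2.INTER_CUBIC))
E
```

```text
t 3.1 d [-0.0015 -0.0012  0.0926] rv [-0.0014 -0.0037 -0.0016]
```

View pics/c1.png

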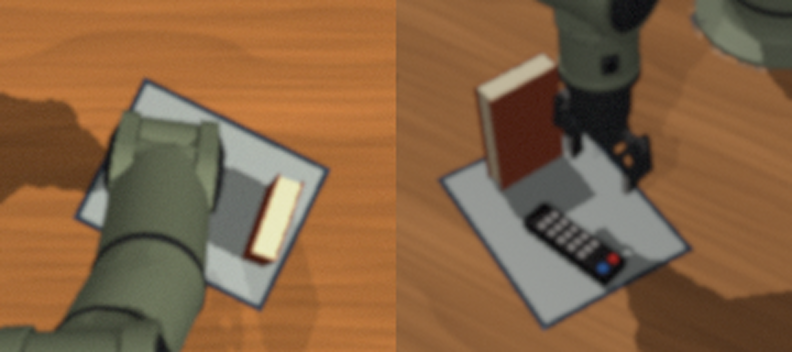

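The open fingers straddle the robot side of the remote and stay clear of the book. Next I'll descend and push along -x of the tool.

In the tool's units: 0.09 m / 0.6 = 0.15, 0.07 m / 0.6 = 0.1167.

Emit:
nudge_tcp(moves=[{"aperture": 0.085, "d": [0, 0, 0.0667]}, {"aperture": 0.085, "d": [0, 0, 0.1167]}, {"aperture": 0.085, "d": [0, 0, 0.15]}, {"aperture": 0.085, "d": [0, 0, 0.15]}])

```text
clock: 3.7
position: [0.5235, -0.0193, 0.0014]
tool_rot: [-3.141, -0.001, 2.947]
force: [-0.3, 0.1, 0.4]
grip_width: 0.0848
finger_force: 0.0
```

Emit:
nudge_tcp(moves=[{"aperture": 0.085, "d": [-0.02, 0, 0]}, {"aperture": 0.085, "d": [-0.0417, 0, 0]}, {"aperture": 0.085, "d": [-0.0667, 0, 0]}, {"aperture": 0.085, "d": [-0.0917, 0, 0]}, {"aperture": 0.085, "d": [-0.1167, 0, 0]}])

```text
clock: 4.32
position: [0.5938, -0.033, 0.0022]
tool_rot: [3.141, 0.001, 2.947]
force: [-1.9, 0.5, 1.6]
grip_width: 0.0847
finger_force: 0.9
```

Contact force is about 1 to 2 N, which is fine. I'll continue for another 0.13 m.

In the tool's units: -0.085 m / 0.6 = -0.1417, -0.07 m / 0.6 = -0.1167.

Emit:
nudge_tcp(moves=[{"aperture": 0.085, "d": [-0.03, 0, 0]}, {"aperture": 0.085, "d": [-0.06, 0, 0]}, {"aperture": 0.085, "d": [-0.09, 0, 0]}, {"aperture": 0.085, "d": [-0.1167, 0, 0]}, {"aperture": 0.085, "d": [-0.1417, 0, 0]}])

```text
clock: 4.95
position: [0.6772, -0.0496, 0.0022]
tool_rot: [-3.142, 0.001, 2.947]
force: [-0.8, -0.1, -0.0]
grip_width: 0.085
finger_force: 0.5
```

Emit:
nudge_tcp(moves=[{"aperture": 0.085, "d": [-0.025, 0, 0]}, {"aperture": 0.085, "d": [-0.05, 0, 0]}, {"aperture": 0.085, "d": [-0.0667, 0, 0]}, {"aperture": 0.085, "d": [-0.08, 0, 0]}, {"aperture": 0.085, "d": [-0.08, 0, 0]}])

```text
clock: 5.58
position: [0.7233, -0.0587, 0.0014]
tool_rot: [-3.142, 0.001, 2.947]
force: [-0.9, 0.2, -0.6]
grip_width: 0.0849
finger_force: 0.0
```

```bash
python3 - <<'E'
from h import *
s=cams.grab_frame("scene")[190:350,210:390]
cv2.imwrite("pics/c2.png",cv2.resize(s,None,fx=3.3,fy=3.3,interpolation=cv2.INTER_CUBIC))
E
```

```text
(no output)
```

View pics/c2.png

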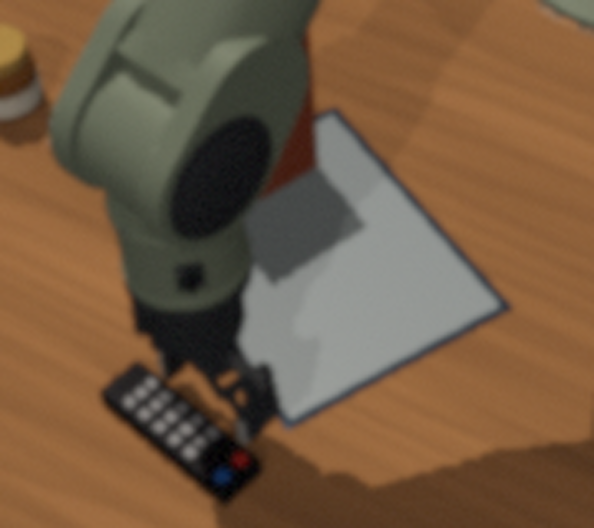

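The remote sits beyond the mat border, with a visible strip of wood between them. I'll back off, rise, shut the fingers and check.

In the tool's units: -0.24 m / 0.6 = -0.4, -0.06 m / 0.6 = -0.1, 0.155 rad / 4 = 0.0388.

Emit:
nudge_tcp(moves=[{"aperture": 0.085, "d": [0.05, 0, 0]}, {"aperture": 0.085, "d": [0.05, 0, -0.1]}, {"aperture": 0.0, "d": [0.05, 0, -0.2], "turn_vec": [0, 0, 0.02]}, {"aperture": 0.0, "d": [0.05, 0, -0.3], "turn_vec": [0, 0, 0.0388]}, {"aperture": 0.0, "d": [0.05, 0, -0.4], "turn_vec": [0, 0, 0.0388]}])

```text
clock: 6.25
position: [0.6929, -0.0525, 0.2435]
tool_rot: [3.141, 0.0, 2.791]
force: [0.7, 0.1, -0.5]
grip_width: 0.0317
finger_force: 0.0
```

Emit:
nudge_tcp(moves=[{"aperture": 0.0, "d": [0, 0, -0.1]}, {"aperture": 0, "d": [0, 0, -0.15]}, {"aperture": 0, "d": [0, 0, -0.15]}])

```text
clock: 6.62
position: [0.6938, -0.0529, 0.3339]
tool_rot: [3.14, 0.004, 2.792]
force: [0.8, 0.3, -0.1]
grip_width: 0.0003
finger_force: 0.0
```

```bash
python3 -c "
from h import *
delta(0.4658,-0.2314,0.335,160)"
```

```text
t 6.625 d [ 0.153  -0.2458 -0.002 ] rv [ 0.0015  0.0037 -0.0008]
```

In the tool's units: -0.246 m / 0.6 = -0.41, -0.2 m / 0.6 = -0.3333.

Emit:
nudge_tcp(moves=[{"aperture": 0, "d": [0.05, -0.0833, 0]}, {"aperture": 0, "d": [0.1, -0.1667, 0]}, {"aperture": 0, "d": [0.15, -0.25, 0]}, {"aperture": 0, "d": [0.2, -0.3333, 0]}, {"aperture": 0, "d": [0.255, -0.41, 0]}])

```text
clock: 7.25
position: [0.4631, -0.2322, 0.3303]
tool_rot: [-3.142, -0.001, 2.792]
force: [0.8, -0.3, 0.5]
grip_width: 0.0003
finger_force: 0.0
```

Emit:
nudge_tcp(moves=[{"aperture": 0}, {"aperture": 0, "d": [0, 0, 0.0833]}, {"aperture": 0, "d": [0, 0, 0.1667]}, {"aperture": 0, "d": [0, 0, 0.25]}, {"aperture": 0, "d": [0, 0, 0.3]}])

```text
clock: 7.88
position: [0.4644, -0.2302, 0.1484]
tool_rot: [-3.141, -0.003, 2.793]
force: [0.6, 0.2, 0.3]
grip_width: -0.0001
finger_force: 0.0
```

Emit:
nudge_tcp(moves=[{"aperture": 0, "d": [0, 0, 0.005]}])

```text
clock: 8.0
position: [0.4643, -0.2304, 0.1462]
tool_rot: [-3.141, -0.004, 2.792]
force: [-0.1, 0.5, 0.9]
grip_width: -0.0001
finger_force: 0.0
```

```bash
python3 - <<'E'
from h import *
delta(0.4658,-0.2314,0.152,160)
t=cams.grab_frame("top")[150:310,270:450];s=cams.grab_frame("scene")[190:350,210:390]
cv2.imwrite("pics/c3.png",cv2.resize(np.hstack([t,s]),None,fx=2.2,fy=2.2,interpolation=cv2.INTER_CUBIC))
E
```

```text
t 8.0 d [-0.0018 -0.0004 -0.0058] rv [-0.0002 -0.0043 -0.0002]
```

View pics/c3.png

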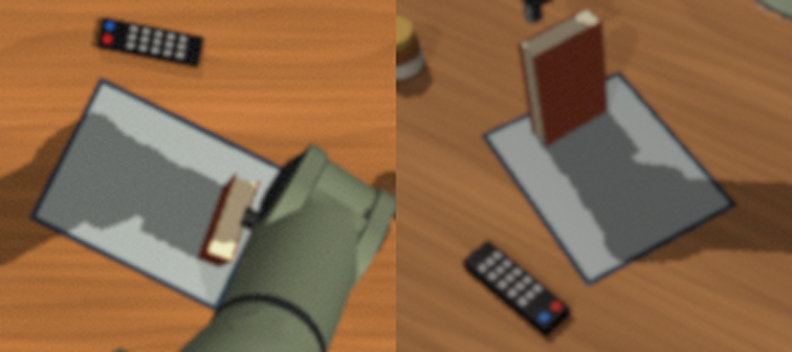

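The remote is clear of the mat with a wide gap. The shut fingers stand behind the upper middle of the book's picture cover. Now I'll push along tool +y.

In the tool's units: 0.038 m / 0.6 = 0.0633, 0.032 m / 0.6 = 0.0533.

Emit:
nudge_tcp(moves=[{"aperture": 0, "d": [-0.0017, 0.02, -0.0083]}, {"aperture": 0, "d": [-0.0017, 0.0333, -0.0083]}, {"aperture": 0, "d": [-0.0017, 0.0433, -0.0083]}, {"aperture": 0, "d": [-0.0017, 0.0533, -0.0083]}, {"aperture": 0, "d": [-0.0017, 0.0633, -0.0083]}])

```text
clock: 8.72
position: [0.4794, -0.1957, 0.1533]
tool_rot: [-3.142, -0.0, 2.792]
force: [0.3, 0.0, -0.0]
grip_width: 0.0
finger_force: 0.0
```

Emit:
nudge_tcp(moves=[{"aperture": 0, "d": [0, 0.0133, 0]}, {"aperture": 0, "d": [0, 0.0267, 0]}, {"aperture": 0, "d": [0, 0.04, 0]}, {"aperture": 0, "d": [0, 0.0533, 0]}])

```text
clock: 9.22
position: [0.4905, -0.1654, 0.1533]
tool_rot: [3.142, -0.0, 2.792]
force: [-0.0, -0.1, -0.7]
grip_width: -0.0002
finger_force: 0.0
```

In the tool's units: 0.028 m / 0.6 = 0.0467, 0.01 m / 0.6 = 0.0167.

Emit:
nudge_tcp(moves=[{"aperture": 0, "d": [0, 0.0167, 0]}, {"aperture": 0, "d": [0, 0.0333, 0]}, {"aperture": 0, "d": [0, 0.0467, 0]}, {"aperture": 0, "d": [0, 0.0467, 0]}, {"aperture": 0, "d": [0, 0.0467, 0]}])

```text
clock: 9.85
position: [0.4998, -0.14, 0.1533]
tool_rot: [-3.141, 0.0, 2.792]
force: [-0.5, 0.3, -0.0]
grip_width: -0.0002
finger_force: 0.0
```

Emit:
nudge_tcp(moves=[{"aperture": 0, "d": [0, -0.05, -0.0333]}, {"aperture": 0, "d": [0, -0.1, -0.1]}, {"aperture": 0, "d": [0, -0.1833, -0.1667]}, {"aperture": 0, "d": [0, -0.25, -0.2333]}, {"aperture": 0, "d": [0, -0.25, -0.2333]}])

```text
clock: 10.48
position: [0.4476, -0.2844, 0.2961]
tool_rot: [-3.141, 0.005, 2.786]
force: [0.1, 0.2, -0.2]
grip_width: -0.0005
finger_force: 0.0
```

```bash
python3 - <<'E'
from h import *
t=cams.grab_frame("top")[175:300,280:410];s=cams.grab_frame("scene")[190:325,240:370]
f=lambda a:cv2.resize(a,None,fx=4.4,fy=4.4,interpolation=cv2.INTER_CUBIC)
cv2.imwrite("pics/t4.png",f(t));cv2.imwrite("pics/s4.png",f(s))
E
```

```text
(no output)
```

View pics/t4.png

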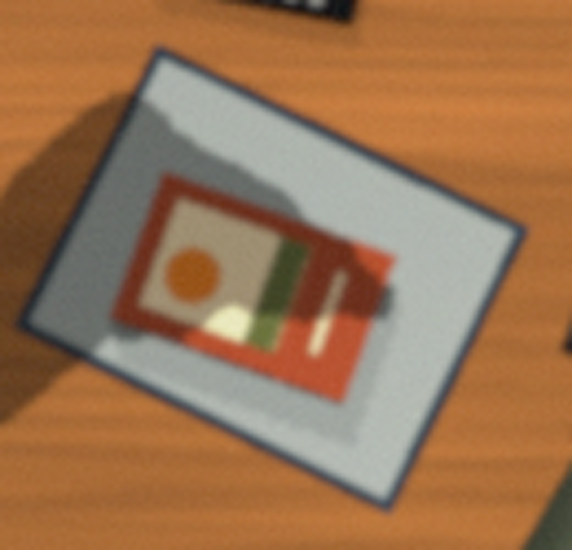

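View pics/s4.png

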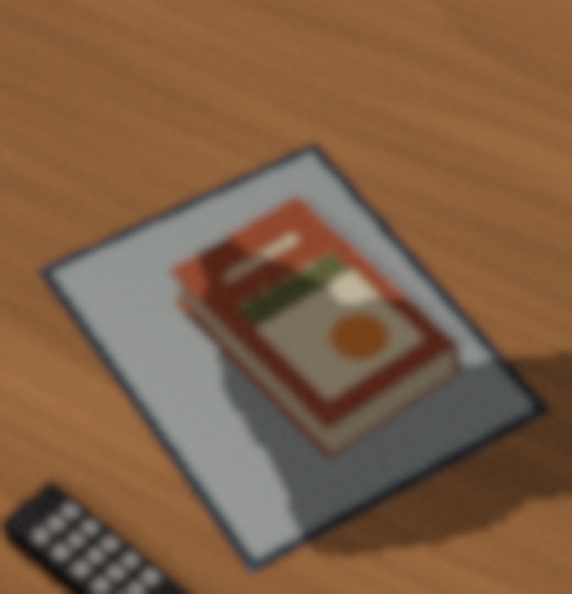

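The book lies flat with its picture cover up, well inside the border. The remote is off the mat and the arm is clear, so I'll hand in.

```bash
python3 -c "
from workcell import bot, cams
print(bot.job_done())"
```

```text
the job is handed in; nothing more can be done
None
```

The job is handed in at about 10.5 s on the robot clock: I pushed the remote fully off the mat first, then toppled the book, which lies flat, picture cover up and fully inside the mat; the arm kept clear of the orchid, mug and candle.

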